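# Clear the key checker and hold the spline key home

## Task

First sweep the three pieces of scrap off the key checker's bed onto the bench, using the hand brush and not the fingers or the key, and set the brush back down on the bench. Then take the big splined T-key from the wooden rack, turn it until its splines mesh with the cross-shaped socket in the bed, slide it fully home with its collar flush on the socket face, and finish while still gripping it and pressing it down against the socket's spring: do not let go. Leave the small key, the tape roll and the screwdriver alone.

Things in the scene. Friction and masses are not known exactly. Their poses are not given: they have to be found in the camera images.
- checker: Key checker fixed to the bench: grey block 100 mm (x) by 120 mm (y), 60 mm high; its flat top is the bed. Origin: centre of the underside, z up. A dark console (50 mm deep in x, full width, at most 48 mm high with its dial) stands against the bed's -x side; the other sides drop straight to the bare bench. A round steel hub, 60 mm across, is set flush in the middle of the bed.
- socket (a point): Centre of the socket mouth on the hub's flat face, 60 mm above the bench. The socket is a cross of two slots along this point's x and y, each 33 mm long, 11 mm wide, over 28 mm deep. The cross's angle in the bed varies; the hub turns only under more than 0.5 N m, so turn the key to suit it (any of four quarter turns fits).
- plunger (a joint): Spring plunger, a brass disc inside the socket. 0 = up, its top 16 mm below the socket mouth; grows as it is pressed down: 0.012 (m) with the key fully home. The spring resists with 3 N at the start and 5.5 N with the key home, and lifts the key again if it is let go.
- rack: Plywood rack block fixed to the bench, 90 mm (its x) by 200 mm (its y), 45 mm high, with two round holes 37 mm wide and 36 mm deep at y = +55 and -55 mm; a key stands in each. Origin: centre of the underside.
- spline_key: Big steel T-key upright in either rack hole, free to turn there. Origin: on the axis, collar underside (45 mm high in the rack). Below: cross-shaped stem 28 mm long, ribs along x and y, 30 mm across, 8 mm thick, 2.5 mm bevels at the tip. Above: collar 44 mm wide, 6 thick; shank 14 mm; T-bar 80 mm along x, 18 thick in y, 42 to 60 mm above the origin. 0.15 to 0.26 kg.
- small_key: Bystander: a smaller steel T-key in the rack's other hole, T-bar 50 mm long along its x, 12 mm thick, top 36 mm above the rack. Origin: on its axis, at the level of the rack's top.
- brush: Wooden hand brush standing on its bristles on the bench. Origin: centre of the bristles' underside; z up. Bristles (stiff) and wooden back: 130 mm long along its y, 34 mm wide along its x, up to 43 mm; on it a wooden grip ridge 24 mm thick (x), 100 mm long (y), from 43 to 84 mm. 0.13 to 0.25 kg.
- scrap0: Dark steel offcut, 24 by 16 by 16 mm, lying loose on the bed within 30 mm of its middle in x and 42 mm in y. Origin: its centre.
- scrap1: Dark steel offcut, 20 by 18 by 14 mm (14 high), likewise. Origin: its centre.
- scrap2: Dark steel offcut, 28 by 16 by 16 mm, likewise. Origin: its centre.
- tape: Bystander: roll of paper tape lying flat, 90 mm across, 25 mm high. Origin: centre of its underside.
- driver: Bystander: yellow-handled screwdriver lying on the bench, 200 mm long. Origin: under its middle.
Things that resemble listed ones, but are neither listed nor needed, are in the scene too. Of the things that look like the checker, the largest one is meant.

How it is judged:
By the outcome, as a careful person would: the job done as asked, in the order asked, and still so for the second after the job is handed in, while the arm keeps its last pose, push and grip.
It also fails if it takes over 62 s, if anything falls off the work surface, if the arm or the gripper's body presses on something with over 40 N, if the wrist force passes 120 N, or if a joint passes its speed limit or range.

## Robot

A 6-joint arm with a two-finger parallel gripper is mounted at the origin on the work surface. World frame = base frame: x ahead of the robot, y to its left, z up, the work surface at z = 0. Lengths are in m, angles in rad, forces in N, time in s.
With the tool pointing down it reaches from about 0.375 to 0.9 m from the base axis. Payload 3.1 kg.
Tool frame: the origin (TCP) lies midway between the tips of the shut fingers; the grasp point (between the pads) lies 19 mm behind it (manip.hold_point_z is the distance from the TCP to the grasp point, in m); x points along the fingers, y is the direction in which the jaws open and shut, and the axes are right-handed (so a half turn about x gives the same grasp; the last joint's range is limited). The gripper opens to 85 mm and grips with 20 to 120 N. Pads are 22 mm wide; open, the fingers measure 114 mm over their backs; the gripper's body (76 mm by 85 mm) begins 54 mm behind the grasp point. The pads swing forward as they close: fully open they stand 13 mm farther back than shut.
Start: joints at [1.04, 0.527, 1.433, -0, 1.181, -0.178], TCP at [0.215, 0.587, 0.231] pointing down, gripper open.
Joint ranges: [-3.08, 3.08], [-0.75, 2.2], [0.22, 2.44], [-1.43, 4.57], [0, 2.65], [-2.85, 2.85]. Speed limits (rad/s): [2.79, 2.79, 3.14, 3.14, 3.14, 3.14].

## Interface

Orientations are given as a unit quaternion [x, y, z, w].
In Python, from station import manip, snapshot gives the robot as it stands.
- The arm moves only by the tool play_rows, never from a script. Its argument "series" is a list of rows, each a list of 4 numbers: the shift along the tool's x, y, z in m, then the turn about the tool's x in degrees. In form: [[tx, ty, tz, spin], ...]. A call has 1 to 20 rows; each row is the pose to reach, as a shift and turn from the pose measured when the call began, along the tool's axes at that moment; what a row does not reach only later rows make up. A row lasts 1/10 s, in which the tool goes at most 50 mm and 8.59 degrees, less where a joint would pass 70% of its speed; a pose out of reach is approached as far as the arm can. A call with a gripper value outside its range is refused whole. "claw" is the opening in per cent of the stroke, from 0 (shut) to 100 (fully open), set as the call begins (left out, the last holds). The fingers move at their own pace and stop on an object; "force" is the grip in N (left out, the last holds). Time passes only in rows, so rows that repeat a pose let the fingers close. It gives the time, the measured TCP pose, the force and the opening at its end, in the units of the state.
- manip.sense(): the state, without advancing time (a new reading comes with each control period).
- snapshot(name): name is "scene" or "top" or "wrist"; returns a dict with "image" (420x560x3 uint8, blue, green, red), "depth" (420x560 float32, m along the optical axis (not along the pixel's ray), 0 where there is no reading), "fov_y" (degrees; the focal length in pixels is half the picture's height over the tangent of half this angle, whatever the lens; pixels are square), "cx", "cy" (the principal point, pixels), "dist" ([k1, k2, p1, p2, k3] as OpenCV has them; the pictures are not rectified), "R" (3x3) and "t" (3): a world point X has camera coordinates R X + t. Camera axes: x right, y down, z forward; pixel columns grow to the right and rows downward; lengths in m; the calibration is good to about 2 mm. A picture is of the moment at which its call begins.
- manip.sign_off(): hands the job in, once; it reports no verdict.
The state is a dict: "t": time; "q": joint angles; "qd": joint speeds; "tau": joint torques, N m; "tcp_pos": TCP position; "tool_rot": TCP orientation; "force": force on the tool from outside, world axes, zero at the start; "ft_torque": the same for the moment, N m; "finger_gap": opening from 0.0 (shut) to 1.0 (fully open).
Only numpy, scipy, OpenCV 4.12 (cv2) and the standard library are available. Lean on these libraries where they do the work, as an engineer would, in place of code of your own. Each camera call takes 0.05 s, during which the arm holds its last target.

## Working session

There is one attempt and no reset: what is moved stays moved. The work goes in short steps, Python scripts to look and compute and a tool call to move; the robot and the scene stay as the last step left them, time stands still between calls to the robot, and variables do not carry over. Pictures are saved under pics/ and viewed, and the job is handed in when it is done.

Besides the shell and the picture viewer there is one more tool, called after "Call:" by a JSON object that holds its "api" and its "payload", one argument or row to a line. play_rows: Moves the arm, as the interface text tells. Its arguments: {"type":"object","properties":{"series":{"type":"array","items":{"type":"array","items":{"type":"number"}}},"claw":{"type":"number"},"force":{"type":"number"}},"required":["series"]}

```bash
ls; mkdir -p pics; cat > h.py <<'E'
import numpy as np, cv2, pickle
from station import manip, snapshot
def grab(n,tag):
    s=snapshot(n); pickle.dump(s,open(f'pics/{tag}.pkl','wb')); cv2.imwrite(f'pics/{tag}.png',s['image']); return s
def load(tag): return pickle.load(open(f'pics/{tag}.pkl','rb'))
def K(s):
    f=s['image'].shape[0]/2/np.tan(np.radians(s['fov_y'])/2); return np.array([[f,0,s['cx']],[0,f,s['cy']],[0,0,1]])
def rays(s,uv):
    uv=np.asarray(uv,float).reshape(-1,1,2); n=cv2.undistortPoints(uv,K(s),np.array(s['dist'],float))[:,0]
    return np.c_[n,np.ones(len(n))]
def plane(s,uv,z):
    R=np.array(s['R']);t=np.array(s['t']); c=-R.T@t; d=rays(s,uv)@R
    return c+d*((z-c[2])/d[:,2])[:,None]
def depthpts(s,uv):
    R=np.array(s['R']);t=np.array(s['t']); uv=np.asarray(uv); 
    z=s['depth'][uv[:,1].astype(int),uv[:,0].astype(int)]
    return (rays(s,uv)*z[:,None]-t)@R
def proj(s,X):
    R=np.array(s['R']);t=np.array(s['t']); return cv2.projectPoints(np.asarray(X,float).reshape(-1,3),cv2.Rodrigues(R)[0],t,K(s),np.array(s['dist'],float))[0][:,0]
E
python3 - <<'E'
from h import *
print(manip.sense(), manip.hold_point_z)
for n in ['scene','top']:
    s=grab(n,n+'0'); print(n,s['fov_y'],s['cx'],s['cy'],s['dist'],-np.array(s['R']).T@s['t'])
E
```

```text
pics
{'t': 0.0, 'q': array([ 1.04045217e+00,  5.28454165e-01,  1.43391132e+00, -3.67992366e-07,
        1.18138363e+00, -1.78516502e-01]), 'qd': array([ 8.83502444e-04, -1.42974951e-03,  4.61858385e-04,  5.44924040e-05,
        9.17637103e-04,  1.19676596e-03]), 'tau': array([-5.55011648e-04, -4.42352450e+01, -1.78024489e+01, -4.36616201e-04,
        8.48292257e-03, -1.71969975e-05]), 'tcp_pos': array([0.21499801, 0.58609441, 0.23033812]), 'tool_rot': array([ 0.1230341 ,  0.69645811, -0.12446425,  0.69592913]), 'force': array([-1.01340652,  0.02108333, -0.32448942]), 'ft_torque': array([-0.03194945,  0.03354341,  0.02566571]), 'finger_gap': 0.999161347602472} 0.0187
scene 46.073914323688456 283.8421020632546 204.94005934791198 [0.02449117 0.         0.         0.         0.        ] [0.98855359 0.43797437 0.93290899]
top 43.0014132705949 269.37580768075685 203.556211436288 [0.02145205 0.         0.         0.         0.        ] [0.32201837 0.02267302 1.29374718]
```

View pics/top0.png

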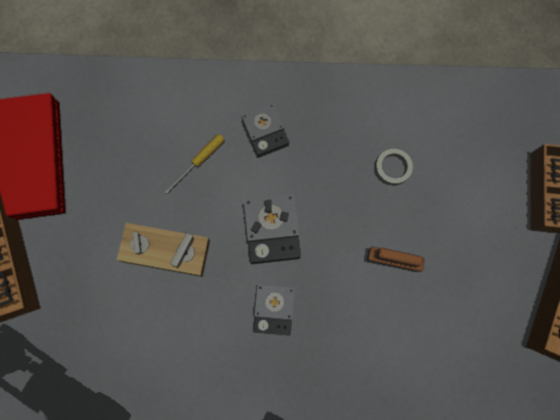

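View pics/scene0.png

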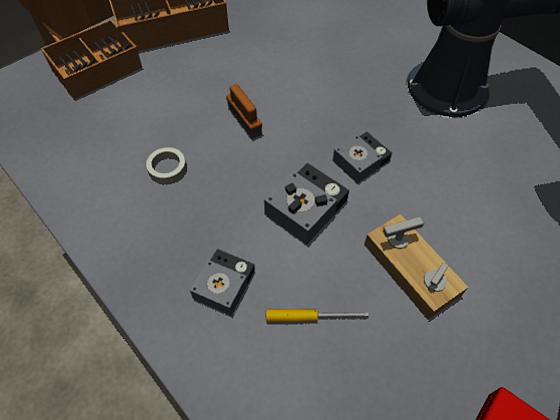

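Three checker-like blocks in the top view: (264,130), (271,228) and (274,308). The middle one is the largest and carries the scrap. The brush is at (396,259) and the rack at (163,249), with keys at (140,242) and (183,250); the longer bar is at (183,250). I'll confirm with an enlarged crop.

```bash
python3 - <<'E'
from h import *
s=load('top0')
im=s['image']
a=cv2.resize(im[180:270,230:320],None,fx=5,fy=5,interpolation=cv2.INTER_CUBIC)
b=cv2.resize(im[210:290,105:225],None,fx=2.8,fy=2.8,interpolation=cv2.INTER_CUBIC)
c=cv2.resize(im[235:285,355:440],None,fx=3.95,fy=3.95,interpolation=cv2.INTER_CUBIC)
W=np.zeros((450,790,3),np.uint8);W[:450,:450]=a;W[:b.shape[0],452:452+b.shape[1]]=b;W[b.shape[0]+2:b.shape[0]+2+c.shape[0],452:452+c.shape[1]]=c
cv2.imwrite('pics/crop0.png',np.clip(W*1.3,0,255).astype(np.uint8))
for nm,(u,v) in dict(big=(271,217),small1=(263,121),small2=(274,301),keyL=(140,242),keyR=(183,250),brush=(396,257),tape=(394,167)).items():
    print(nm,depthpts(s,[(u,v)])[0].round(3))
E
```

```text
big [0.568 0.031 0.042]
small1 [0.813 0.059 0.035]
small2 [0.371 0.018 0.027]
keyL [0.495 0.335 0.058]
keyR [0.473 0.225 0.105]
brush [ 0.477 -0.256  0.082]
tape [ 0.715 -0.275 -0.003]
```

View pics/crop0.png

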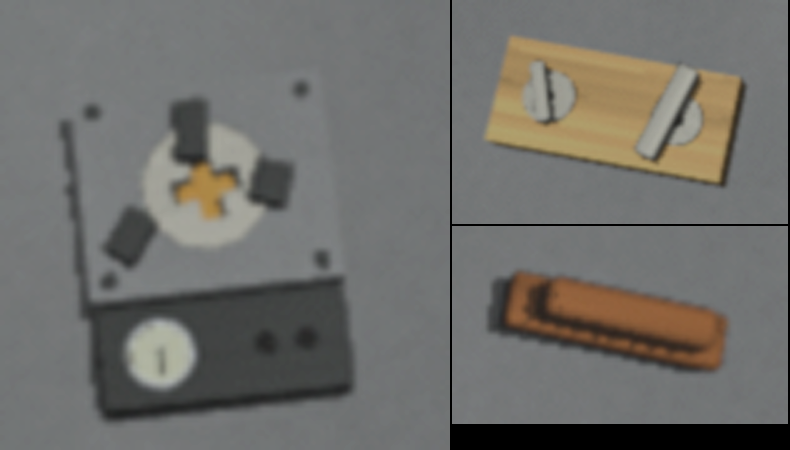

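The crop confirms it. The big checker with scrap is the middle one, and its cross socket has a brass plunger. The big key is the right one in the rack: longer bar, top at z=0.105. Next, precise poses.

```bash
python3 - <<'E'
from h import *
for tag in ['top0','scene0']:
    s=load(tag); im=s['image']; H,W=im.shape[:2]
    vv,uu=np.mgrid[:H,:W]; uv=np.c_[uu.ravel(),vv.ravel()]
    P=depthpts(s,uv).reshape(H,W,3)
    hsv=cv2.cvtColor(im,cv2.COLOR_BGR2HSV)
    def rect(mask,zp,nm,box):
        m=mask.copy(); x0,x1,y0,y1=box
        m&=(P[...,0]>x0)&(P[...,0]<x1)&(P[...,1]>y0)&(P[...,1]<y1)
        m=m.astype(np.uint8); n,l,st,_=cv2.connectedComponentsWithStats(m)
        if n<2: print(nm,'none');return
        k=1+np.argmax(st[1:,4]); c=np.argwhere(l==k)[:,::-1]
        X=plane(s,c.astype(float),zp)[:,:2]
        (cx,cy),(w,h),a=cv2.minAreaRect((X*1000).astype(np.float32)); 
        bp=cv2.boxPoints(((cx,cy),(w,h),a)); e=bp[1]-bp[0]; e2=bp[2]-bp[1]; L=e if np.hypot(*e)>np.hypot(*e2) else e2
        print(tag,nm,len(c),'c',round(cx,1),round(cy,1),'mean',(X.mean(0)*1000).round(1),'size',round(w,1),round(h,1),'long dir',round(np.degrees(np.arctan2(L[1],L[0]))%180,1),'px',c.mean(0).round(1), 'zmed',np.median(P[...,2][l==k]).round(4))
    Z=P[...,2]
    rect(Z>0.070,0.084,'ridge',(0.4,0.56,-0.36,-0.16))
    rect(Z>0.095,0.105,'keybar',(0.4,0.56,0.16,0.28))
    rect((Z>0.07),0.081,'small',(0.4,0.56,0.28,0.4))
    rect((Z>0.052),0.060,'bed',(0.5,0.68,-0.06,0.1))
    g=(hsv[...,1]<60)&(hsv[...,2]>130)
    rect(g&(Z>0.05),0.060,'hub',(0.52,0.68,-0.04,0.08))
    o=(hsv[...,1]>100)&(hsv[...,0]>8)&(hsv[...,0]<30)
    rect(o,0.044,'plunger',(0.5,0.68,-0.06,0.1))
    rect(o&(Z>0.04),0.045,'rack',(0.38,0.6,0.13,0.42))
    d=(hsv[...,2]<75)&(Z>0.066)
    m=d&(P[...,0]>.5)&(P[...,0]<.68)&(P[...,1]>-.06)&(P[...,1]<.1)
    n,l,st,ce=cv2.connectedComponentsWithStats(m.astype(np.uint8))
    for i in range(1,n):
        if st[i,4]>15: print('scrap',st[i,4],ce[i].round(1),(plane(s,[ce[i]],0.076)[0]*1000).round(1))
    for u,v in [(284,217),(255,222),(262,258)]:
        pass
E
```

```text
top0 ridge 472 c 477.6 -263.7 mean [ 477.6 -263.8] size 99.3 25.4 long dir 80.2 px [399.5 256.6] zmed 0.0825
top0 keybar 304 c 475.2 228.4 mean [474.4 229. ] size 19.7 79.3 long dir 155.9 px [181.3 249.6] zmed 0.1041
top0 small 128 c 490.9 336.9 mean [491.1 336.9] size 50.2 13.3 long dir 11.4 px [136.5 242.2] zmed 0.0795
top0 bed 2036 c 564.6 31.4 mean [564.4  31.4] size 101.5 119.7 long dir 98.3 px [270.8 216.9] zmed 0.06
hub none
top0 plunger 64 c 567.2 32.1 mean [566.8  31.7] size 21.4 20.6 long dir 64.8 px [270.7 217.2] zmed 0.0434
top0 rack 1971 c 482.4 283.0 mean [483.6 278. ] size 198.9 87.6 long dir 81.4 px [165.  248.4] zmed 0.0449
scrap 76 [267.7 205.5] [588.1  39.4  76. ]
scrap 64 [284.  215.8] [564.9   0.6  76. ]
scrap 75 [255.7 226.7] [536.9  65.5  76. ]
scene0 ridge 349 c 487.1 -260.4 mean [ 486.8 -259.6] size 107.3 27.5 long dir 79.4 px [242.3  98.8] zmed 0.0818
scene0 keybar 390 c 481.4 230.6 mean [481.3 230.3] size 21.7 84.4 long dir 155.3 px [402.9 225.4] zmed 0.1036
scene0 small 162 c 497.8 339.8 mean [498.2 339.9] size 54.0 11.8 long dir 11.2 px [438.9 274.4] zmed 0.0792
scene0 bed 2273 c 569.5 31.7 mean [569.9  32.8] size 103.9 122.6 long dir 98.3 px [299.9 200.4] zmed 0.0596
scene0 hub 272 c 566.5 31.6 mean [562.7  33.2] size 56.0 56.0 long dir 95.2 px [302.5 198.4] zmed 0.0593
scene0 plunger 23 c 559.7 29.6 mean [558.9  29.2] size 14.6 9.1 long dir 62.5 px [302.2 200.4] zmed 0.0439
scene0 rack 3034 c 488.7 284.4 mean [492.6 293.9] size 200.1 93.3 long dir 82.0 px [417.8 265.2] zmed 0.0437
scrap 76 [290.1 187.8] [571.7   3.4  76. ]
scrap 88 [320.5 199.1] [543.6  66.9  76. ]
scrap 97 [294.4 204.8] [594.1  41.3  76. ]
```

```bash
cat >> h.py <<'E'
from scipy.spatial.transform import Rotation as Rn
def go(xyz,a=None):
    "print required shift in tool axes and spin to TCP target xyz, jaw dir a deg (mod 180)"
    st=manip.sense(); R=Rn.from_quat(st['tool_rot']).as_matrix(); p=st['tcp_pos']
    d=R.T@(np.array(xyz)-p); a0=np.degrees(np.arctan2(R[1,1],R[0,1]))
    sp=None if a is None else -((a-a0+90)%180-90)
    print('t',st['t'],'tcp',p.round(4),'a0',a0.round(2),'tilt',R[:,0].round(4),'q6',np.degrees(st['q'][5]).round(1),'F',st['force'].round(1),'gap',round(st['finger_gap'],3))
    print('shift',d.round(4),'spin',sp)
E
python3 - <<'E'
from h import *
go([.478,-.264,.16],-9.8)
s=load('top0')
px=np.array([(92,112),(301,89),(109,282),(322,259)])/5+[230,180]
X=plane(s,px,0.06)*1000; print(X.round(1),X.mean(0))
for i,j in [(1,0),(3,2),(2,0),(3,1)]:
    e=X[j]-X[i];print(np.degrees(np.arctan2(e[1],e[0])),np.hypot(*e[:2]))
E
```

```text
t 0.1 tcp [0.215  0.5862 0.2304] a0 69.84 tilt [-0.001  -0.0017 -1.    ] q6 -10.2 F [ 1.1 -1.   0.3] gap 1.0
shift [ 0.0716 -0.7073  0.5399] spin 79.64223337659597
[[597.6  85.6  60. ]
 [612.  -13.2  60. ]
 [516.4  74.3  60. ]
 [530.6 -25.1  60. ]] [564.16129227  30.41087449  60.        ]
98.32243438606471 99.86961554088307
98.1256269749488 100.32116813878287
7.981967628544638 81.9736562559085
8.297275585828933 82.31681317604296
```

```bash
python3 - <<'E'
from h import *
go([.50,.22,.23],-9.8)
go([.478,-.264,.2],-9.8)
E
```

```text
t 0.1 tcp [0.215  0.5862 0.2304] a0 69.84 tilt [-0.001  -0.0017 -1.    ] q6 -10.2 F [ 1.1 -1.   0.3] gap 1.0
shift [ 0.0008 -0.2455  0.3937] spin 79.64223337659597
t 0.1 tcp [0.215  0.5862 0.2304] a0 69.84 tilt [-0.001  -0.0017 -1.    ] q6 -10.2 F [ 1.1 -1.   0.3] gap 1.0
shift [ 0.0316 -0.7074  0.5398] spin 79.64223337659597
```

Call:
{"api": "play_rows", "payload": {
  "series": [
    [0,-0.245,0.394,40],
    [0,-0.245,0.394,40],
    [0,-0.245,0.394,40],
    [0,-0.245,0.394,40],
    [0,-0.245,0.394,40],
    [0,-0.245,0.394,40],
    [0,-0.245,0.394,60],
    [0,-0.245,0.394,60],
    [0,-0.245,0.394,60],
    [0.03,-0.707,0.54,79.6],
    [0.03,-0.707,0.54,79.6],
    [0.03,-0.707,0.54,79.6],
    [0.03,-0.707,0.54,79.6],
    [0.03,-0.707,0.54,79.6],
    [0.03,-0.707,0.54,79.6],
    [0.03,-0.707,0.54,79.6],
    [0.03,-0.707,0.54,79.6],
    [0.03,-0.707,0.54,79.6],
    [0.03,-0.707,0.54,79.6],
    [0.03,-0.707,0.54,79.6]
  ],
  "claw": 100
}}

```text
t: 2.1
tcp_pos: [0.4787, -0.2702, 0.2012]
tool_rot: [-0.541, -0.452, 0.543, -0.456]
force: [-0.6, -0.4, 0.1]
finger_gap: 0.999
```

```bash
python3 - <<'E'
from h import *
go([.478,-.264,.05],-9.8)
s=grab('wrist','w1'); 
print(-np.array(s['R']).T@s['t'])
E
```

```text
t 2.1 tcp [ 0.4787 -0.2702  0.2012] a0 -10.11 tilt [ 9.0e-04 -5.4e-03 -1.0e+00] q6 -30.8 F [-0.6 -0.4  0.1] gap 0.999
shift [ 0.1512 -0.002  -0.0067] spin -0.3093670020185044
[ 0.49033454 -0.20220515  0.34224114]
```

View pics/w1.png

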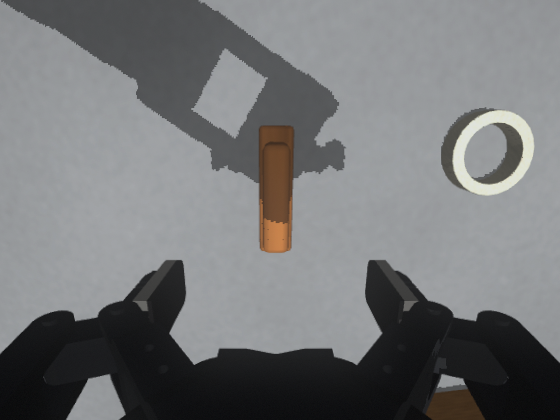

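The wrist view shows the brush at about (276,190), the ridge roughly parallel to the jaws' closing plane, and the tape at (492,150), well clear. I'll refine it by depth.

```bash
cat >> h.py <<'E'
def allpts(s):
    H,W=s['image'].shape[:2]; vv,uu=np.mgrid[:H,:W]; return depthpts(s,np.c_[uu.ravel(),vv.ravel()]).reshape(H,W,3)
def rect(s,P,mask,zp,nm,box):
    x0,x1,y0,y1=box
    m=(mask&(P[...,0]>x0)&(P[...,0]<x1)&(P[...,1]>y0)&(P[...,1]<y1)&(s['depth']>0)).astype(np.uint8)
    n,l,st,_=cv2.connectedComponentsWithStats(m)
    if n<2: print(nm,'none');return
    k=1+np.argmax(st[1:,4]); c=np.argwhere(l==k)[:,::-1]
    X=plane(s,c.astype(float),zp)[:,:2]
    r=cv2.minAreaRect((X*1000).astype(np.float32)); (cx,cy),(w,h),a=r
    bp=cv2.boxPoints(r); e=bp[1]-bp[0]; e2=bp[2]-bp[1]; L=e if np.hypot(*e)>np.hypot(*e2) else e2
    print(nm,len(c),'c',round(cx,1),round(cy,1),'mean',(X.mean(0)*1000).round(1),'size',round(w,1),round(h,1),'long',round(np.degrees(np.arctan2(L[1],L[0]))%180,1),'px',c.mean(0).round(1),'z',np.median(P[...,2][l==k]).round(4))
    return l==k
E
python3 - <<'E'
from h import *
s=load('w1');P=allpts(s);Z=P[...,2]
rect(s,P,(Z>.076)&(Z<.09),.084,'ridge',(0.4,0.56,-0.36,-0.16))
rect(s,P,(Z>.02)&(Z<.09),.043,'body',(0.4,0.56,-0.36,-0.16))
go([.478,-.264,.05],-9.8)
E
```

```text
ridge 2879 c 480.4 -265.1 mean [ 480.5 -263.1] size 97.3 22.9 long 79.3 px [276.  197.1] z 0.0822
body 4240 c 479.9 -266.8 mean [ 480.6 -262.7] size 129.5 33.4 long 79.4 px [275.8 186.7] z 0.0813
t 2.15 tcp [ 0.478  -0.2666  0.201 ] a0 -10.03 tilt [-0.001  -0.0018 -1.    ] q6 -30.7 F [-0.8  0.1  1. ] gap 1.0
shift [ 0.151  -0.0003 -0.0029] spin -0.22835553571181322
```

Call:
{"api": "play_rows", "payload": {
  "series": [
    [0.05,0.0015,-0.001,0.5],
    [0.1,0.0015,-0.001,0.5],
    [0.135,0.0015,-0.001,0.5],
    [0.15,0.0015,-0.001,0.5],
    [0.15,0.0015,-0.001,0.5],
    [0.15,0.0015,-0.001,0.5]
  ]
}}

```text
t: 2.75
tcp_pos: [0.4796, -0.265, 0.0512]
tool_rot: [-0.543, -0.452, 0.544, -0.452]
force: [0.6, 0.5, 0.9]
finger_gap: 1.0
```

Call:
{"api": "play_rows", "payload": {
  "series": [
    [0,0,0,0],
    [0,0,0,0],
    [0,0,0,0],
    [0,0,0,0],
    [0,0,0,0],
    [0,0,0,0],
    [0,0,0,0],
    [0,0,0,0]
  ],
  "claw": 0,
  "force": 60
}}

```text
t: 3.55
tcp_pos: [0.4801, -0.2653, 0.052]
tool_rot: [-0.543, -0.452, 0.544, -0.453]
force: [0.1, 0.4, 5.8]
finger_gap: 0.266
```

```bash
python3 - <<'E'
from h import *
go([.478,-.264,.15],-9.8)
s=grab('wrist','w2')
E
```

```text
t 3.55 tcp [ 0.4801 -0.2653  0.052 ] a0 -10.47 tilt [-3.e-04 -2.e-03 -1.e+00] q6 -30.0 F [0.1 0.4 5.8] gap 0.266
shift [-0.098  -0.0023 -0.0007] spin -0.66986291417372
```

View pics/w2.png

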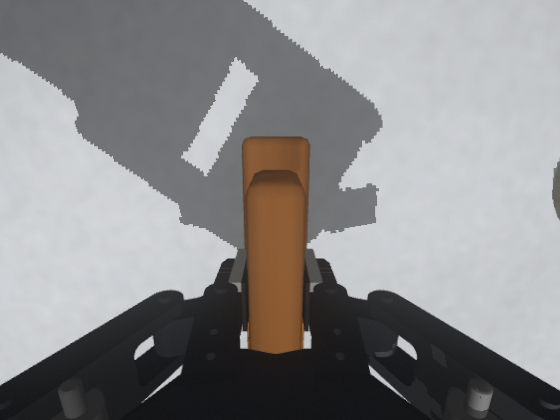

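```bash
python3 - <<'E'
from h import *
go([.491,.0204,.165],8.2)
E
```

```text
t 3.6 tcp [ 0.4801 -0.2654  0.052 ] a0 -10.47 tilt [-2.0e-04 -2.1e-03 -1.0e+00] q6 -30.0 F [0.5 1.7 5.4] gap 0.272
shift [-0.1136 -0.0412 -0.2828] spin -18.66855594982249
```

Call:
{"api": "play_rows", "payload": {
  "series": [
    [-0.03,0,0,0],
    [-0.075,0,0,0],
    [-0.113,0,0,0],
    [-0.1135,-0.041,-0.283,-18.7],
    [-0.1135,-0.041,-0.283,-18.7],
    [-0.1135,-0.041,-0.283,-18.7],
    [-0.1135,-0.041,-0.283,-18.7],
    [-0.1135,-0.041,-0.283,-18.7],
    [-0.1135,-0.041,-0.283,-18.7],
    [-0.1135,-0.041,-0.283,-18.7],
    [-0.1135,-0.041,-0.283,-18.7],
    [-0.1135,-0.041,-0.283,-18.7]
  ]
}}

```text
t: 4.8
tcp_pos: [0.4913, 0.0197, 0.1647]
tool_rot: [0.462, 0.534, -0.464, 0.535]
force: [-0.3, -1.5, -2.4]
finger_gap: 0.272
```

```bash
python3 - <<'E'
from h import *
go([.491,.0204,.1135],8.2)
s=grab('scene','s3'); cv2.imwrite('pics/s3c.png',cv2.resize(s['image'][60:270,180:460],None,fx=2.8,fy=2.8))
E
```

```text
t 4.8 tcp [0.4913 0.0197 0.1647] a0 8.19 tilt [-5.0e-04 -2.4e-03 -1.0e+00] q6 -18.7 F [-0.3 -1.5 -2.4] gap 0.272
shift [ 0.0512 -0.0002 -0.0008] spin -0.012466659564083216
```

View pics/s3c.png

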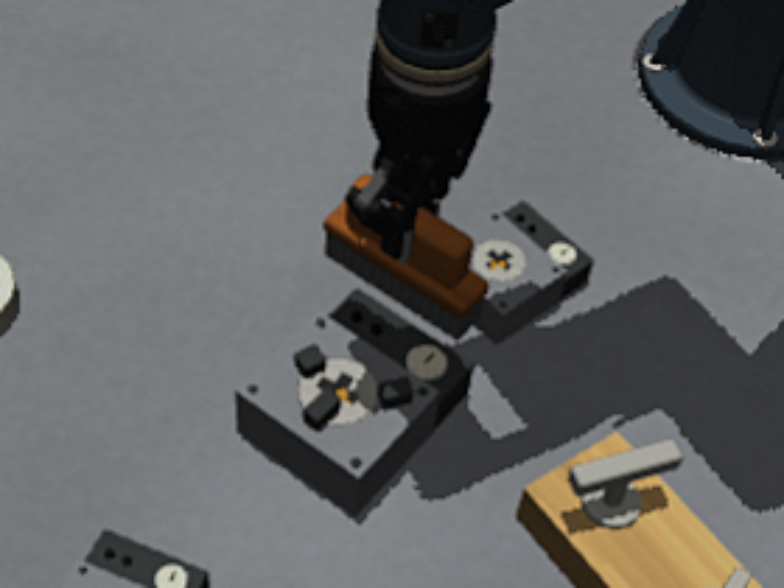

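Call:
{"api": "play_rows", "payload": {
  "series": [
    [0.03,0,-0.001,0],
    [0.051,0,-0.001,0],
    [0.051,0,-0.001,0],
    [0.051,0,-0.001,0]
  ]
}}

```text
t: 5.25
tcp_pos: [0.4913, 0.0191, 0.1137]
tool_rot: [0.463, 0.534, -0.465, 0.534]
force: [-0.6, 0.2, -1.4]
finger_gap: 0.27
```

Call:
{"api": "play_rows", "payload": {
  "series": [
    [0,0.012,0,0],
    [0,0.024,0,0],
    [0,0.036,0,0],
    [0,0.048,0,0],
    [0,0.06,0,0],
    [0,0.072,0,0],
    [0,0.084,0,0],
    [0,0.096,0,0],
    [0,0.108,0,0],
    [0,0.12,0,0],
    [0,0.13,0,0],
    [0,0.14,0,0],
    [0,0.14,0,0]
  ]
}}

```text
t: 6.55
tcp_pos: [0.6318, 0.0388, 0.1137]
tool_rot: [0.463, 0.533, -0.464, 0.535]
force: [0.4, 0.4, -1.5]
finger_gap: 0.27
```

```bash
python3 - <<'E'
from h import *
go([.491,.0204,.1135],8.2)
s=grab('scene','s4'); cv2.imwrite('pics/s4c.png',cv2.resize(s['image'][60:270,180:460],None,fx=2.8,fy=2.8))
E
```

```text
t 6.55 tcp [0.6318 0.0388 0.1137] a0 8.05 tilt [ 0.0012 -0.0025 -1.    ] q6 -14.5 F [ 0.4  0.4 -1.5] gap 0.27
shift [ 1.00e-04 -1.42e-01 -1.50e-03] spin -0.15386041496260816
```

View pics/s4c.png

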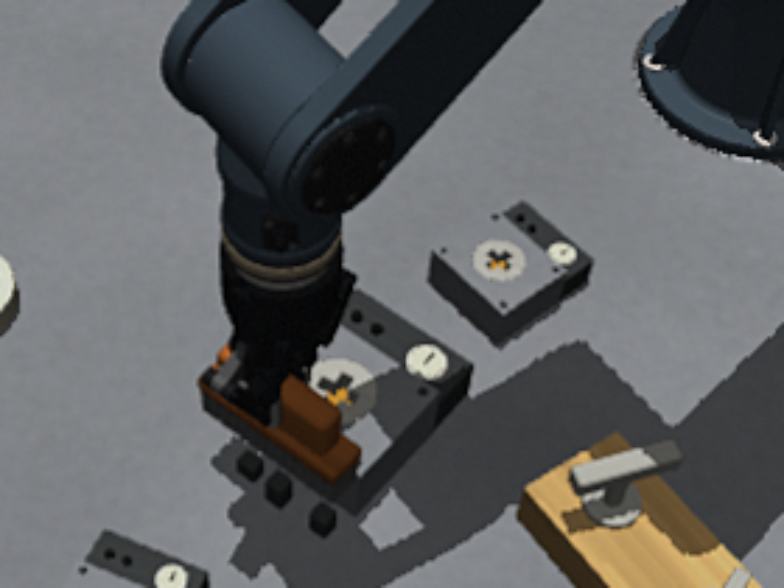

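All three scraps are off, on the bench in front of the +x face (crop px (250,463), (278,488), (322,520)). Now return the brush to its spot.

```bash
python3 - <<'E'
from h import *
go([.48,-.265,.165],-10)
go([.48,-.265,.0535],-10)
E
```

```text
t 6.6 tcp [0.6305 0.0388 0.1134] a0 8.04 tilt [-8.0e-04 -2.3e-03 -1.0e+00] q6 -14.5 F [ 0.9 -0.4 -2.4] gap 0.268
shift [-0.0507 -0.1916  0.2799] spin 18.044978082082267
t 6.6 tcp [0.6305 0.0388 0.1134] a0 8.04 tilt [-8.0e-04 -2.3e-03 -1.0e+00] q6 -14.5 F [ 0.9 -0.4 -2.4] gap 0.268
shift [ 0.0608 -0.1915  0.2796] spin 18.044978082082267
```

Call:
{"api": "play_rows", "payload": {
  "series": [
    [-0.03,0,0,0],
    [-0.055,0,0,0],
    [-0.055,-0.191,0.28,18],
    [-0.055,-0.191,0.28,18],
    [-0.055,-0.191,0.28,18],
    [-0.055,-0.191,0.28,18],
    [-0.055,-0.191,0.28,18],
    [-0.055,-0.191,0.28,18],
    [-0.055,-0.191,0.28,18],
    [-0.055,-0.191,0.28,18],
    [-0.02,-0.191,0.28,18],
    [0.02,-0.191,0.28,18],
    [0.045,-0.191,0.28,18],
    [0.055,-0.191,0.28,18],
    [0.0595,-0.191,0.28,18],
    [0.0605,-0.191,0.28,18],
    [0.0605,-0.191,0.28,18]
  ]
}}

```text
t: 8.3
tcp_pos: [0.4813, -0.2657, 0.0549]
tool_rot: [-0.541, -0.454, 0.542, -0.456]
force: [-0.1, 0.0, -1.3]
finger_gap: 0.272
```

```bash
python3 - <<'E'
from h import *
go([.48,-.265,.0525],-10)
E
```

```text
t 8.3 tcp [ 0.4813 -0.2657  0.0549] a0 -9.94 tilt [ 9.0e-04 -3.8e-03 -1.0e+00] q6 -30.4 F [-0.1  0.  -1.3] gap 0.272
shift [ 0.0024 -0.0014 -0.0004] spin 0.06452683587667707
```

Lower to contact, then open.

Call:
{"api": "play_rows", "payload": {
  "series": [
    [0.0015,0,0,0],
    [0.0028,0,0,0],
    [0.0028,0,0,0]
  ]
}}

```text
t: 8.6
tcp_pos: [0.4815, -0.2658, 0.0526]
tool_rot: [-0.541, -0.453, 0.542, -0.456]
force: [0.0, 0.4, -1.6]
finger_gap: 0.274
```

Call:
{"api": "play_rows", "payload": {
  "series": [
    [0,0,0,0],
    [0,0,0,0],
    [0,0,0,0],
    [0,0,0,0],
    [0,0,0,0],
    [-0.04,0,0,0],
    [-0.09,0,0,0],
    [-0.14,0,0,0],
    [-0.15,0,0,0]
  ],
  "claw": 100
}}

```text
t: 9.5
tcp_pos: [0.4841, -0.2673, 0.2084]
tool_rot: [0.541, 0.449, -0.541, 0.46]
force: [0.9, 0.3, -0.2]
finger_gap: 1.001
```

```bash
python3 - <<'E'
from h import *
s=grab('top','t5');w=grab('wrist','w5')
go([.50,.05,.23],60)
go([.475,.228,.2],65.5)
W=np.zeros((420,790,3),np.uint8);W[:300,:400]=cv2.resize(w['image'],(400,300));c=cv2.resize(s['image'][110:280,220:420],None,fx=1.95,fy=1.95);W[:c.shape[0],400:400+c.shape[1]]=c
cv2.imwrite('pics/m5.png',W)
E
```

```text
t 9.6 tcp [ 0.4824 -0.266   0.2049] a0 -9.93 tilt [ 0.0058 -0.008  -1.    ] q6 -30.4 F [-0.5  0.4  0.2] gap 1.0
shift [-0.0275 -0.0369 -0.3141] spin -69.92785646319743
t 9.6 tcp [ 0.4824 -0.266   0.2049] a0 -9.93 tilt [ 0.0058 -0.008  -1.    ] q6 -30.4 F [-0.5  0.4  0.2] gap 1.0
shift [ 0.0009 -0.0925 -0.4854] spin -75.42785646319743
```

View pics/m5.png

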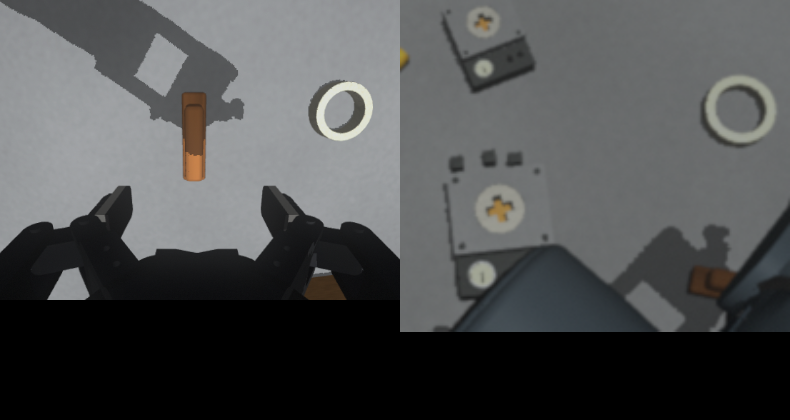

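```bash
python3 - <<'E'
from h import *
go([.574,-.035,.2],8.2)
E
```

```text
t 9.6 tcp [ 0.4824 -0.266   0.2049] a0 -9.93 tilt [ 0.0058 -0.008  -1.    ] q6 -30.4 F [-0.5  0.4  0.2] gap 1.0
shift [ 0.0036  0.0504 -0.2434] spin -18.127856463197432
```

Call:
{"api": "play_rows", "payload": {
  "series": [
    [0,0.05,-0.243,-18],
    [0,0.05,-0.243,-18],
    [0,0.05,-0.243,-18],
    [0,0.05,-0.243,-18],
    [0,0.05,-0.243,-18],
    [0,0.05,-0.243,-18],
    [0,0.05,-0.243,-18],
    [0,0.05,-0.243,-18]
  ]
}}

```text
t: 10.4
tcp_pos: [0.5723, -0.0359, 0.202]
tool_rot: [0.462, 0.531, -0.465, 0.536]
force: [-0.0, 0.0, 0.4]
finger_gap: 0.998
```

```bash
python3 - <<'E'
from h import *
go([.475,.228,.2],65.5)
s=grab('wrist','w6'); s=grab('wrist','w6b')
E
```

```text
t 10.4 tcp [ 0.5723 -0.0359  0.202 ] a0 8.04 tilt [ 0.0025 -0.0077 -1.    ] q6 -22.4 F [-0.   0.   0.4] gap 0.998
shift [-0.0003 -0.0595 -0.2749] spin -57.463761220116794
```

View pics/w6b.png

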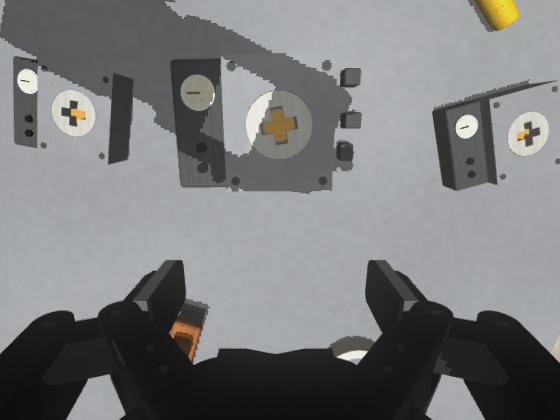

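```bash
python3 - <<'E'
from h import *
for tag in ['w6','w6b','t5']:
    s=load(tag); P=allpts(s); Z=P[...,2]; im=s['image']
    Q=plane(s,np.c_[[a.ravel() for a in np.mgrid[:420,:560][::-1]]].T.astype(float),.06).reshape(420,560,3)
    near=np.hypot(Q[...,0]-.5645,Q[...,1]-.031)<.024
    m=near&(Z<.054)&(s['depth']>0)
    X=Q[m][:,:2]*1000; c=(X.max(0)+X.min(0))/2; 
    r=X-X.mean(0); z=r[:,0]+1j*r[:,1]
    ang=np.degrees(np.angle((np.abs(z)**0*z**4).sum()))/4
    print(tag,m.sum(),'mean',X.mean(0).round(1),'mid',c.round(1),'ang',ang)
    hsv=cv2.cvtColor(im,cv2.COLOR_BGR2HSV)
    # extents along arms
    d=np.array([np.cos(np.radians(ang)),np.sin(np.radians(ang))]); p=X@d; q=X@np.array([-d[1],d[0]])
    print(' extents',p.min().round(1),p.max().round(1),q.min().round(1),q.max().round(1),'centre',(d*(p.max()+p.min())/2+np.array([-d[1],d[0]])*(q.max()+q.min())/2).round(1))
    rect(s,P,(Z>.056)&(Z<.064),.06,'bed',(0.5,0.68,-0.06,0.1))
s=load('w6b');c=cv2.resize(s['image'][80:170,225:335],None,fx=6,fy=6,interpolation=cv2.INTER_CUBIC); cv2.imwrite('pics/c6.png',c)
E
```

```text
w6 732 mean [566.2  31.2] mid [566.5  31.3] ang 17.385340545022625
 extents 533.6 566.0 -155.4 -123.7 centre [566.4  31.1]
bed 14590 c 566.1 31.1 mean [565.5  34.3] size 99.9 119.2 long 98.4 px [278.9 120.9] z 0.0588
w6b 736 mean [566.2  31.2] mid [566.3  30.7] ang 17.581002172785624
 extents 533.2 565.6 -157.4 -125.6 centre [566.5  31.1]
bed 14575 c 566.1 31.4 mean [565.5  34.6] size 99.9 119.3 long 98.4 px [278.6 119.9] z 0.0588
t5 107 mean [564.1  31.4] mid [562.8  27.4] ang 13.147699873241924
 extents 539.4 573.8 -121.8 -81.6 centre [565.1  27.6]
bed 1796 c 564.9 31.4 mean [564.8  31.5] size 100.7 119.7 long 98.3 px [270.7 216.8] z 0.0597
```

View pics/c6.png

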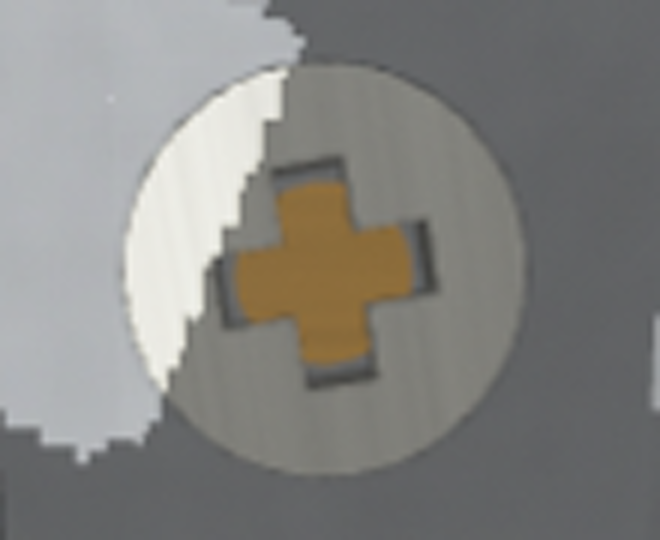

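```bash
python3 - <<'E'
from h import *
go([.626,.004,.2],65.9)
s=load('w2');P=allpts(s);Z=P[...,2]
rect(s,P,(Z>.079)&(Z<.09),.084,'ridge held',(0.4,0.56,-0.36,-0.16))
s=load('w5');P=allpts(s);Z=P[...,2]
rect(s,P,(Z>.076)&(Z<.09),.084,'ridge released',(0.4,0.56,-0.36,-0.16))
E
```

```text
t 10.5 tcp [ 0.5727 -0.0367  0.2028] a0 7.95 tilt [ 0.004  -0.0079 -1.    ] q6 -22.3 F [0.5 1.2 0.7] gap 1.0
shift [ 0.0027  0.0584 -0.0329] spin -57.952608969866844
ridge held 10113 c 482.9 -254.6 mean [ 482.3 -252.3] size 73.0 45.3 long 58.0 px [275.2 268.9] z 0.0825
ridge released 2724 c 481.6 -266.0 mean [ 482.  -263.7] size 96.6 23.4 long 80.0 px [271.5 199.7] z 0.0822
```

Call:
{"api": "play_rows", "payload": {
  "series": [
    [0,0.058,-0.033,-58],
    [0,0.058,-0.033,-58],
    [0,0.058,-0.033,-58],
    [0,0.058,-0.033,-58],
    [0,0.058,-0.033,-58],
    [0,0.058,-0.033,-58],
    [0,0.058,-0.033,-58],
    [0,0.058,-0.033,-58],
    [0,0.058,-0.033,-58]
  ]
}}

```text
t: 11.4
tcp_pos: [0.6254, 0.0028, 0.2025]
tool_rot: [0.146, 0.689, -0.151, 0.693]
force: [-0.6, -0.4, -0.1]
finger_gap: 0.999
```

```bash
cat >> h.py <<'E'
def cross(tag):
    s=load(tag); P=allpts(s); Z=P[...,2]
    Q=plane(s,np.c_[[a.ravel() for a in np.mgrid[:420,:560][::-1]]].T.astype(float),.06).reshape(420,560,3)
    m=(np.hypot(Q[...,0]-.5655,Q[...,1]-.031)<.024)&(Z<.054)&(s['depth']>0)
    X=Q[m][:,:2]*1000; r=X-X.mean(0); z=r[:,0]+1j*r[:,1]
    ang=np.degrees(np.angle((z**4).sum()))/4
    d=np.array([np.cos(np.radians(ang)),np.sin(np.radians(ang))]);e=np.array([-d[1],d[0]]);p=X@d;q=X@e
    print(tag,m.sum(),'mean',X.mean(0).round(1),'ang',round(ang,2),'centre',(d*(p.max()+p.min())/2+e*(q.max()+q.min())/2).round(1),'ext',round(np.ptp(p),1),round(np.ptp(q),1))
    rect(s,P,(Z>.056)&(Z<.064),.06,'bed',(0.5,0.68,-0.06,0.1))
E
python3 - <<'E'
from h import *
s=grab('wrist','w7'); cross('w7'); go([.535,.202,.23],65.9)
E
```

```text
w7 719 mean [566.1  31.3] ang 17.91 centre [566.1  31.3] ext 31.8 31.9
bed 14420 c 566.0 30.9 mean [563.9  32.5] size 100.1 119.8 long 98.3 px [278.6 124.5] z 0.0588
t 11.45 tcp [0.6254 0.003  0.2026] a0 65.75 tilt [ 0.0037 -0.0079 -1.    ] q6 -75.3 F [ 0.2  0.6 -0.6] gap 0.997
shift [-0.0293  0.1441 -0.164 ] spin -0.15393545447386714
```

Call:
{"api": "play_rows", "payload": {
  "series": [
    [-0.03,0.144,-0.164,0],
    [-0.03,0.144,-0.164,0],
    [-0.03,0.144,-0.164,0],
    [-0.03,0.144,-0.164,0],
    [-0.03,0.144,-0.164,0],
    [-0.03,0.144,-0.164,0],
    [-0.03,0.144,-0.164,0]
  ]
}}

```text
t: 12.15
tcp_pos: [0.5352, 0.2017, 0.2308]
tool_rot: [0.146, 0.689, -0.151, 0.694]
force: [0.0, 1.0, -0.1]
finger_gap: 0.999
```

```bash
python3 - <<'E'
from h import *
s=grab('wrist','w8'); 
P=allpts(s);Z=P[...,2]
rect(s,P,(Z>.098)&(Z<.112),.105,'bar',(0.4,0.56,0.16,0.3))
rect(s,P,(Z>.048)&(Z<.056),.051,'collar',(0.4,0.56,0.16,0.3))
rect(s,P,(Z>.072)&(Z<.09),.081,'small',(0.4,0.56,0.28,0.42))
go([.475,.229,.078],65.9)
E
```

```text
bar 2005 c 476.5 230.1 mean [474.9 230.8] size 17.6 77.9 long 155.4 px [278.4 126.4] z 0.1035
collar 277 c 470.0 215.3 mean [470.2 216.3] size 10.6 35.4 long 157.2 px [263.2 128.1] z 0.0497
small 885 c 492.2 336.3 mean [491.4 336.3] size 49.6 14.3 long 11.1 px [392.9  94.9] z 0.0794
t 12.2 tcp [0.5355 0.2011 0.2307] a0 65.68 tilt [ 0.0043 -0.0084 -1.    ] q6 -55.8 F [ 0.4 -0.5  1.3] gap 1.0
shift [ 0.1522  0.0014 -0.0678] spin -0.22264890597385545
```

View pics/w8.png

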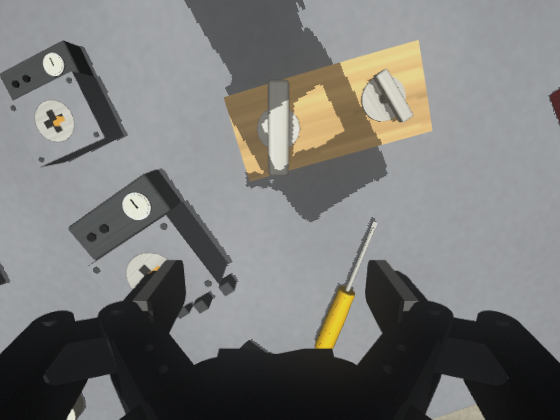

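Call:
{"api": "play_rows", "payload": {
  "series": [
    [0,0.003,-0.067,0.2],
    [0,0.003,-0.067,0.2],
    [0.05,0.003,-0.067,0.2],
    [0.1,0.003,-0.067,0.2],
    [0.135,0.003,-0.067,0.2],
    [0.152,0.003,-0.067,0.2],
    [0.152,0.003,-0.067,0.2],
    [0.152,0.003,-0.067,0.2]
  ]
}}

```text
t: 13.0
tcp_pos: [0.4773, 0.2293, 0.0781]
tool_rot: [0.148, 0.689, -0.153, 0.693]
force: [0.5, 0.6, -0.3]
finger_gap: 1.0
```

```bash
python3 - <<'E'
from h import *
go([.4765,.2301,.078],65.4)
E
```

```text
t 13.0 tcp [0.4773 0.2293 0.0781] a0 65.38 tilt [ 0.0043 -0.0086 -1.    ] q6 -50.9 F [ 0.5  0.6 -0.3] gap 1.0
shift [ 0.0001  0.0004 -0.001 ] spin -0.017858190559195464
```

Call:
{"api": "play_rows", "payload": {
  "series": [
    [0,0.0004,-0.001,0],
    [0,0.0004,-0.001,0],
    [0,0.0004,-0.001,0],
    [0,0.0004,-0.001,0],
    [0,0.0004,-0.001,0],
    [0,0.0004,-0.001,0],
    [0,0.0004,-0.001,0],
    [0,0.0004,-0.001,0],
    [0,0.0004,-0.001,0]
  ],
  "claw": 0,
  "force": 90
}}

```text
t: 13.9
tcp_pos: [0.4768, 0.2302, 0.0789]
tool_rot: [0.148, 0.688, -0.153, 0.693]
force: [-0.7, -0.6, 5.9]
finger_gap: 0.194
```

```bash
python3 - <<'E'
from h import *
go([.4765,.2301,.16],65.4); grab('wrist','w9')
E
```

```text
t 13.9 tcp [0.4768 0.2302 0.0789] a0 65.39 tilt [ 0.0053 -0.0084 -1.    ] q6 -50.8 F [-0.7 -0.6  5.9] gap 0.194
shift [-0.0811 -0.0006  0.0005] spin -0.0061194314589840815
```

View pics/w9.png

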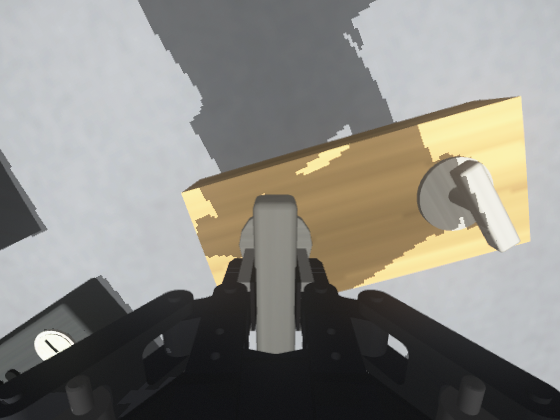

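Call:
{"api": "play_rows", "payload": {
  "series": [
    [-0.02,0,0,0],
    [-0.05,0,0,0],
    [-0.085,0,0,0],
    [-0.085,0,0,0]
  ]
}}

```text
t: 14.35
tcp_pos: [0.4791, 0.2318, 0.1677]
tool_rot: [0.15, 0.686, -0.152, 0.696]
force: [1.4, 0.1, -1.2]
finger_gap: 0.193
```

```bash
python3 - <<'E'
from h import *
go([.5662,.0312,.165],17.7)
E
```

```text
t 14.35 tcp [0.4791 0.2318 0.1677] a0 65.42 tilt [ 0.0142 -0.0061 -0.9999] q6 -50.9 F [ 1.4  0.1 -1.2] gap 0.193
shift [ 0.0052 -0.1462  0.1626] spin 47.71537794033614
```

```bash
python3 - <<'E'
from h import *
for i in range(6): grab('wrist','w10'); 
go([.5662,.0312,.165],17.7)
E
```

```text
t 14.65 tcp [0.4752 0.2306 0.1623] a0 65.4 tilt [ 0.0019 -0.0092 -1.    ] q6 -50.9 F [-0.7 -0.8 -1.5] gap 0.191
shift [-0.0006 -0.1434  0.1658] spin 47.69626271383275
```

View pics/w10.png

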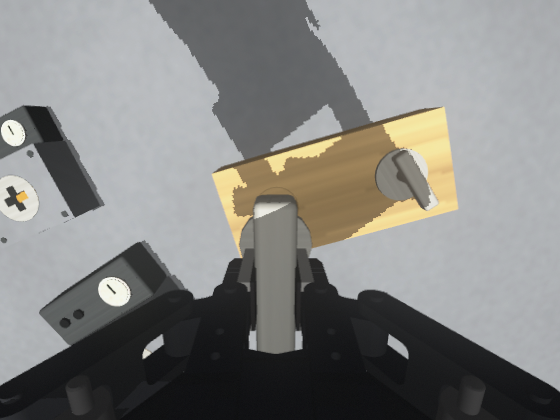

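Call:
{"api": "play_rows", "payload": {
  "series": [
    [0,-0.04,0.045,12],
    [0,-0.08,0.09,24],
    [0,-0.115,0.13,36],
    [0,-0.138,0.158,44],
    [0,-0.1434,0.1658,47.7],
    [0,-0.1434,0.1658,47.7],
    [0,-0.1434,0.1658,47.7],
    [0,-0.1434,0.1658,47.7],
    [0,-0.1434,0.1658,47.7],
    [0,-0.1434,0.1658,47.7]
  ]
}}

```text
t: 15.65
tcp_pos: [0.5658, 0.0319, 0.1641]
tool_rot: [0.414, 0.569, -0.419, 0.574]
force: [-0.5, 0.5, -1.5]
finger_gap: 0.2
```

```bash
python3 - <<'E'
from h import *
s=grab('scene','s11'); w=grab('wrist','w11'); grab('top','t11')
cv2.imwrite('pics/s11c.png',cv2.resize(s['image'][80:260,200:400],None,fx=3,fy=3,interpolation=cv2.INTER_CUBIC))
st=manip.sense();zt=st['tcp_pos'][2]+.0261
P=allpts(w)
m=rect(w,P,abs(P[...,2]-zt)<.008,zt,'bar',(.4,.7,-.1,.2))
R=Rn.from_quat(st['tool_rot']).as_matrix()
c=np.argwhere(m)[:,::-1]; X=(plane(w,c.astype(float),zt)-st['tcp_pos'])@R*1000
print('tool-z ext',X[:,2].min(),X[:,2].max(),'tool-y ext',np.percentile(X[:,1],[1,50,99]))
# edge direction
k=X[:,2]<-20; 
far=[(z,np.median(X[abs(X[:,2]-z)<1,1])) for z in (-36,-30,-24)]; print(far)
go([.5662,.0312,.137],17.7)
E
```

```text
bar 7197 c 563.8 37.2 mean [563.   40.1] size 41.4 70.4 long 130.2 px [275.3 273.7] z 0.189
tool-z ext -41.84968184612936 30.474073974189395 tool-y ext [-19.12249329  -0.49888245  18.09428814]
[(-36, np.float64(-0.538297788370677)), (-30, np.float64(-0.33668434083361637)), (-24, np.float64(-0.5287081796421258))]
t 15.8 tcp [0.5661 0.0317 0.1644] a0 17.76 tilt [ 0.002  -0.0092 -1.    ] q6 -25.2 F [-1.2  1.  -1.1] gap 0.19
shift [ 0.0275 -0.      0.0002] spin 0.061925869369574116
```

View pics/s11c.png

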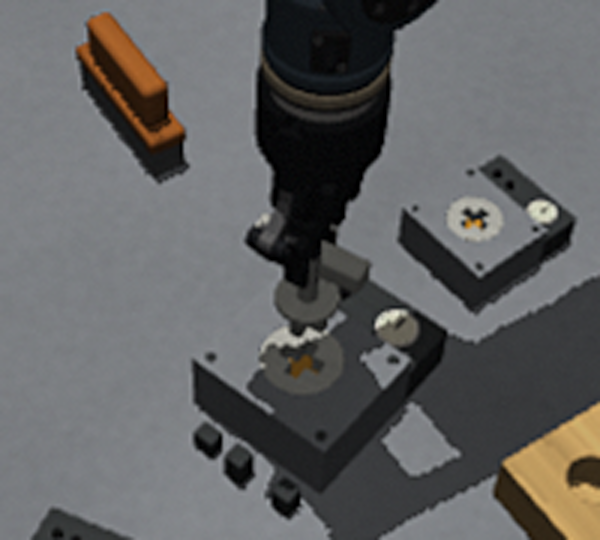

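View pics/w11.png

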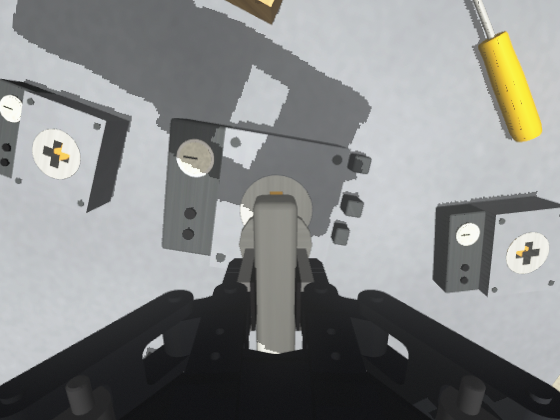

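```bash
python3 - <<'E'
from h import *
w=load('w11'); st=manip.sense(); P=allpts(w); R=Rn.from_quat(st['tool_rot']).as_matrix()
X=(P-st['tcp_pos'])@R*1000
m=(abs(X[...,1])<7)&(X[...,2]>-38)&(X[...,2]<-14)&(X[...,0]<-15)&(X[...,0]>-40)
Y=X[m]; A=np.c_[Y[:,1],Y[:,2],np.ones(len(Y))]; c=np.linalg.lstsq(A,Y[:,0],rcond=None)[0]; print(m.sum(),c, 'slope deg',np.degrees(np.arctan(c[:2])), 'top mean',np.median(Y[:,0]))
E
```

```text
1942 [ 8.47540071e-03  4.04489076e-03 -2.47516558e+01] slope deg [0.48559306 0.23175391] top mean -24.843467085305903
```

```bash
python3 - <<'E'
from h import *
go([.5661,.0317,.118],17.7)
go([.5661,.0317,.0935],17.7)
E
```

```text
t 15.8 tcp [0.5661 0.0317 0.1644] a0 17.76 tilt [ 0.002  -0.0092 -1.    ] q6 -25.2 F [-1.2  1.  -1.1] gap 0.19
shift [ 0.0464  0.0001 -0.0004] spin 0.061925869369574116
t 15.8 tcp [0.5661 0.0317 0.1644] a0 17.76 tilt [ 0.002  -0.0092 -1.    ] q6 -25.2 F [-1.2  1.  -1.1] gap 0.19
shift [ 0.0709  0.0001 -0.0007] spin 0.061925869369574116
```

Call:
{"api": "play_rows", "payload": {
  "series": [
    [0.02,0,0,0],
    [0.032,0,-0.0002,0],
    [0.038,0,-0.0003,0],
    [0.042,0,-0.0004,0],
    [0.0445,0,-0.0004,0],
    [0.0465,0,-0.0004,0],
    [0.0485,0,-0.0004,0],
    [0.0485,0,-0.0004,0],
    [0.0485,0,-0.0004,0]
  ]
}}

```text
t: 16.7
tcp_pos: [0.5662, 0.0316, 0.1162]
tool_rot: [0.415, 0.569, -0.419, 0.574]
force: [-0.4, -0.0, -2.3]
finger_gap: 0.19
```

```bash
python3 - <<'E'
from h import *
s=grab('scene','s12')
cv2.imwrite('pics/s12c.png',cv2.resize(s['image'][130:260,230:380],None,fx=4,fy=4,interpolation=cv2.INTER_CUBIC))
go([.5661,.0317,.0935],17.7)
E
```

```text
t 16.75 tcp [0.5662 0.0316 0.1162] a0 17.76 tilt [ 0.0024 -0.0093 -1.    ] q6 -25.1 F [-0.5 -0.1 -1.8] gap 0.192
shift [ 0.0227 -0.     -0.0004] spin 0.06318264821950947
```

View pics/s12c.png

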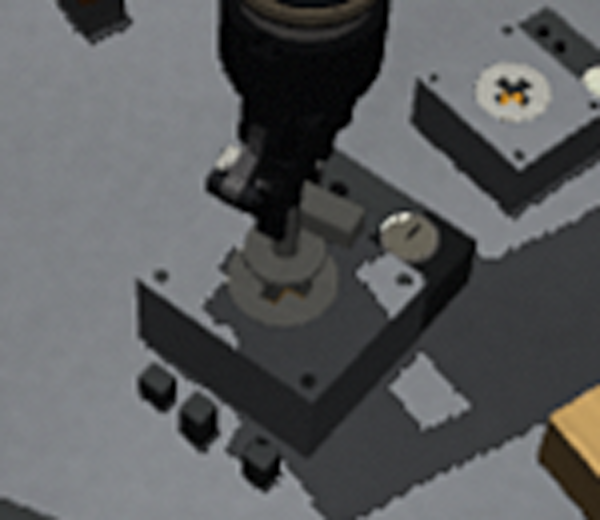

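Stem is in about 6 mm with no contact force. Continue down to near home.

Call:
{"api": "play_rows", "payload": {
  "series": [
    [0.005,0,-0.0001,0],
    [0.01,0,-0.0002,0],
    [0.014,0,-0.0003,0],
    [0.018,0,-0.0003,0],
    [0.02,0,-0.0004,0],
    [0.0215,0,-0.0004,0],
    [0.022,0,-0.0004,0],
    [0.022,0,-0.0004,0]
  ],
  "force": 110
}}

```text
t: 17.55
tcp_pos: [0.5663, 0.0317, 0.0944]
tool_rot: [0.415, 0.568, -0.419, 0.574]
force: [0.2, -0.2, 4.2]
finger_gap: 0.183
```

```bash
python3 - <<'E'
from h import *
go([.5661,.0317,.0935],17.7)
E
```

```text
t 17.55 tcp [0.5663 0.0317 0.0944] a0 17.77 tilt [ 0.0029 -0.0095 -1.    ] q6 -25.1 F [ 0.2 -0.2  4.2] gap 0.183
shift [ 0.0009 -0.0002 -0.0001] spin 0.0656627764764437
```

Call:
{"api": "play_rows", "payload": {
  "series": [
    [0.0008,0,0,0],
    [0.0012,0,0,0],
    [0.0016,0,0,0],
    [0.0016,0,0,0]
  ]
}}

```text
t: 17.95
tcp_pos: [0.5664, 0.0316, 0.0939]
tool_rot: [0.415, 0.568, -0.419, 0.574]
force: [-2.2, 0.5, 9.8]
finger_gap: 0.188
```

```bash
python3 - <<'E'
from h import *
s=grab('scene','s13')
cv2.imwrite('pics/s13c.png',cv2.resize(s['image'][130:260,230:380],None,fx=4,fy=4,interpolation=cv2.INTER_CUBIC))
go([.5661,.0317,.0935],17.7)
E
```

```text
t 18.0 tcp [0.5664 0.0316 0.0939] a0 17.77 tilt [ 0.0034 -0.0097 -0.9999] q6 -25.1 F [-2.4  0.1  9.8] gap 0.187
shift [ 0.0004 -0.0003 -0.0002] spin 0.07303210143447814
```

View pics/s13c.png

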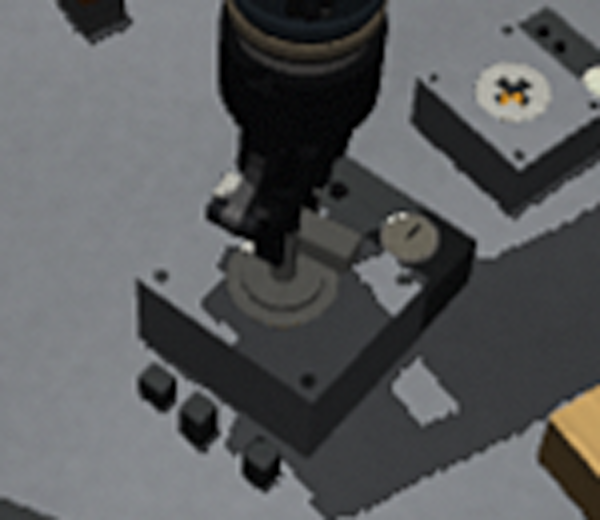

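Call:
{"api": "play_rows", "payload": {
  "series": [
    [0.0018,0,0,0],
    [0.0022,0,0,0],
    [0.0025,0,0,0],
    [0.0025,0,0,0],
    [0.0025,0,0,0],
    [0.0025,0,0,0]
  ]
}}

```text
t: 18.6
tcp_pos: [0.5664, 0.0316, 0.0938]
tool_rot: [0.415, 0.568, -0.419, 0.575]
force: [-4.0, 0.3, 18.6]
finger_gap: 0.19
```

```bash
python3 - <<'E'
from h import *
s=grab('scene','s14'); w=grab('wrist','w14'); t=grab('top','t14')
go([.5661,.0317,.0935],17.7)
P=allpts(s)
for nm,d in (('scene',s),):
    cv2.imwrite('pics/s14c.png',cv2.resize(d['image'],(784,588)))
# collar top height (should be 66 mm) in wrist and scene
for d in (s,w):
    P=allpts(d); r=np.hypot(P[...,0]-.5662,P[...,1]-.0312)
    m=(r>.013)&(r<.0205)&(P[...,2]>.05)&(P[...,2]<.08); n=(r>.024)&(r<.0295)&(P[...,2]>.05)&(P[...,2]<.08)
    print('collar z',np.median(P[...,2][m]),m.sum(),'hub z',np.median(P[...,2][n]),n.sum())
E
```

```text
t 18.75 tcp [0.5664 0.0316 0.0938] a0 17.78 tilt [ 0.0043 -0.01   -0.9999] q6 -25.1 F [-3.2 -0.4 17.6] gap 0.186
shift [ 0.0003 -0.0003 -0.0002] spin 0.08034947697854022
collar z 0.06520377785419815 103 hub z 0.05923872113277423 115
collar z 0.06468932170778936 585 hub z 0.05872610214655824 1144
```

View pics/s14c.png

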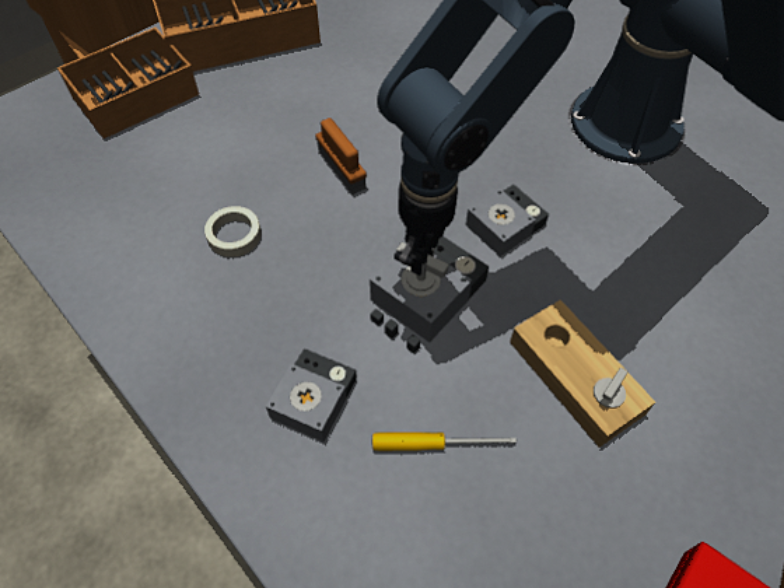

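View pics/w14.png

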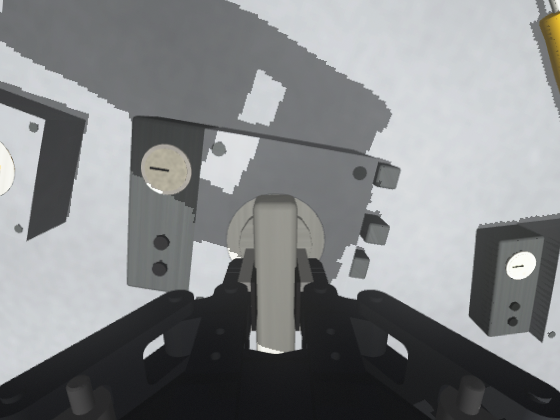

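The collar top is 6.0 mm above the hub in both views, which means flush, with about 18 N of downward press still held. Scraps, brush and bystanders are all on the bench. Handing in.

```bash
python3 -c "
from station import manip
print(manip.sign_off()); print(manip.sense()['force'])"
```

```text
the job is handed in; nothing more can be done
None
the job is handed in; nothing more can be done
```

I swept all three scraps off the checker's bed with the brush and stood the brush back on the bench near where it started. Then I lifted the big T-key from the rack, turned it to the socket's angle (about 17.7°), slid it home, and handed in at about 18.8 s, still gripping and pressing.

- **Key home:** the collar top read 6.0 mm above the hub in both the wrist and scene views, which is the collar's own thickness, so it sits flush. The tool stopped at the height expected for the key fully home, with about 18 N of upward reaction.
- **Rest of the scene:** the scraps lie on the bench beside the bed. The small key, tape and screwdriver were never touched and look in place.
- **Disagreements:** the top camera put x about 1–3 mm lower than the wrist camera. I used the wrist camera, which agreed with itself to 0.3 mm across two hand angles. The tool was tilted about 0.6° at the end, and the key still went in without binding.

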